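# Shut the lens cleaner's lids and start it

## Task

The lenses are in their wells, so get the lens cleaner running without picking anything up: with the fingertips press the right-hand lid fully shut first, then the left-hand lid (right and left as you face the cleaner's button side), and then tap its round start button until it goes down, and let go. Press lightly, do not lift the cleaner or push it out of its place, and leave the other things in the drawer alone.

Things in the scene. Friction and masses are not known exactly. Their poses are not given: they have to be found in the camera images.
- cleaner: Lens cleaner, loose on the drawer floor (z = 0), white, 115 mm (own x) by 130 mm (own y), 0.45 kg. Front (own -x, start button) roughly towards the robot. Front deck 30 mm high; behind it (own x -4 to 52 mm) a sky-blue lens tray 40 mm high with a right (own -y) and a left well, each with a flip lid; the tray seats on a soft pad and gives up to 3 mm (2.5 N per mm). Origin: centre of the underside, z up.
- lid_right (a joint): Hinge of the right-hand lid (the cleaner's own -y side). 0 = shut flat on the tray; grows as it opens up; starts at 0.35 to 0.65 rad. White disc 40 mm across, 5 mm thick, thumb tab in front (tip 48 mm from the hinge). The hinge runs along the cleaner's y at the rear, 22 mm behind the disc's centre, 42.5 mm above the floor. Stiff: the lid stays where left; 1 N down on its middle moves it; shut, it stops on the tray.
- lid_left (a joint): Hinge of the left-hand lid (the cleaner's own +y side). 0 = shut flat on the tray; grows as it opens up; starts at 0.35 to 0.65 rad. White disc 40 mm across, 5 mm thick, thumb tab in front (tip 48 mm from the hinge). The hinge runs along the cleaner's y at the rear, 22 mm behind the disc's centre, 42.5 mm above the floor. Stiff: the lid stays where left; 1 N down on its middle moves it; shut, it stops on the tray.
- lid_right_top (a point): Centre of the right-hand lid's outer face; it swings with the lid. With the lid shut it lies at x = 24, y = -30, z = 45 mm in the cleaner's frame.
- lid_left_top (a point): Centre of the left-hand lid's outer face; it swings with the lid. With the lid shut it lies at x = 24, y = +30, z = 45 mm in the cleaner's frame.
- start_button (a joint): Start button: spring push button, grey round cap 18 mm across. 0 = up, 0.006 = fully down (m); it switches at 2.5 mm. It moves straight down, takes about 1 N to start, 3.5 N at 2.5 mm and 6.5 N at the bottom, and springs back.
- button_top (a point): Centre of the start button's top face: at x = -34, y = 0, z = 38 mm in the cleaner's frame when up (8 mm proud of the deck).
- spare_case_1: Spare flat lens case, closed: white, two round snap lids side by side, 72 (own x) x 38 x 16 mm, 25 g, loose. Origin at the centre of its underside. Leave alone.
- spare_case_2: Spare flat lens case, closed: white, two round snap lids side by side, 72 (own x) x 38 x 16 mm, 25 g, loose. Origin at the centre of its underside. Leave alone.
- mirror: Small hinged steel compact mirror, 66 mm across, lying with its cover standing open (about 75 mm high), loose. Origin at the centre of its underside. Leave alone.
- applicator: Rigid silicone lens applicator, a pale rod 92 mm long (own x), 16 mm wide and 11 mm high, lying loose. Origin under its middle. Leave alone.
Things that resemble listed ones, but are neither listed nor needed, are in the scene too. What is shaped like the cleaner but black is not meant.

How it is judged:
On the way, in this order (a step that is already met when the one before it is completed fails the run):
1. the right-hand lid is pressed shut (value of joint lid_right below 0.06 rad), for 0.1 s.
2. then the left-hand lid is pressed shut (value of joint each of lid_left, lid_right below 0.06 rad), for 0.1 s.
3. then the start button goes down (all of step 2 and value of joint start_button above 0.0025 m), for 0.02 s.
At the end, for the whole second after the job is handed in: Both lids are shut (hinges under 0.06 rad, about 2 mm at the front edge), the start button was pressed down (at least 2.5 mm) and is up again, the cleaner stands level within 20 mm of where it was, and the other things within 15 mm of where they were (all of step 2 and value of joint start_button below 0.001 m and distance of cleaner from where it was at the start of the episode below 0.02 m and angle between cleaner's own z axis and vertical below 0.05 rad and linear speed of cleaner below 0.01 m/s and distance of each of spare_case_1, spare_case_2, mirror, applicator from where it was at the start of the episode below 0.015 m); the robot touches nothing.
It fails at once if the start button is pressed while a lid is still open (value of joint start_button above 0.0025 m and value of joint any of lid_right, lid_left above 0.06 rad).
It fails at once if the cleaner is pressed hard (over 20 N) (contact force between the fingers and cleaner above 20 N).
It fails at once if the cleaner is lifted or tipped (height (world z) of cleaner above 0.008 m or angle between cleaner's own z axis and vertical above 0.12 rad).
It fails at once if the cleaner is pushed out of its place (over 20 mm) (distance of cleaner from where it was at the start of the episode above 0.02 m).
It fails at once if another thing in the drawer is shifted or lifted (over 15 mm) (distance of any of spare_case_1, spare_case_2, mirror, applicator from where it was at the start of the episode above 0.015 m).
It also fails if it takes over 42 s, if anything falls off the work surface, if the arm or the gripper's body presses on something with over 40 N, if the wrist force passes 120 N, or if a joint passes its speed limit or range.

## Robot

A 7-joint arm with a two-finger parallel gripper is mounted at the origin on the work surface. World frame = base frame: x ahead of the robot, y to its left, z up, the work surface at z = 0. Lengths are in m, angles in rad, forces in N, time in s.
With the tool pointing down it reaches from about 0.4 to 0.875 m from the base axis. Payload 19.3 kg.
Tool frame: the origin (TCP) lies at the very end of the fingers, on their centre line; the grasp point (between the pads) lies 19 mm behind it (ctrl.grasp_offset is the z of the grasp point in the tool frame, in m); z points along the fingers, y is the direction in which the jaws open and shut (so a half turn about z gives the same grasp; the last joint's range is limited). The gripper opens to 85 mm and grips with 20 to 120 N. Pads are 22 mm wide; open, the fingers measure 114 mm over their backs; the gripper's body (76 mm by 85 mm) begins 54 mm behind the grasp point. The pads swing forward as they close: fully open they stand 13 mm farther back than shut.
Start: joints at [1.055, 0.521, -0.036, 1.599, 0.021, 1.021, -0.113], TCP at [0.269, -0.564, 0.231] pointing down, gripper open.
Joint ranges: [-2.91, 2.91], [-0.3, 2.13], [-1.5, 1.42], [0.17, 2.43], [-1.26, 4.41], [0.16, 1.93], [-2.52, 2.52]. Speed limits (rad/s): [1.89, 1.89, 2.39, 2.39, 3.01, 3.01, 3.01].

## Interface

Orientations are given as [roll, pitch, yaw] about the fixed x, y, z axes, in that order (R = Rz(yaw) Ry(pitch) Rx(roll)).
In Python, from plant import readout, viewer, ctrl, models gives the robot as it stands.
- The arm moves only by the tool move_arm, never from a script. Its argument "rows" is a list that holds one entry, the list of rows, each a list of 6 numbers: the shift along the tool's x, y, z in m, then the turn, a rotation vector about the tool's x, y, z in degrees. A call has exactly 10 rows; each row shifts and turns the pose as measured when the row begins, along the tool's axes as they then stand; what a row does not reach is not made up. A row lasts 1/12 s, in which the tool goes at most 41.7 mm and 7.16 degrees, less where a joint would pass 70% of its speed; a pose out of reach is approached as far as the arm can. A call with a gripper value outside its range is refused whole. "hand" is the opening in per cent of the stroke, from 0 (shut) to 100 (fully open), set as the call begins (left out, the last holds). The fingers move at their own pace and stop on an object; "squeeze" is the grip in N (left out, the last holds). Time passes only in rows, so rows that do not move let the fingers close, or fill a call up. It gives the time, the measured TCP pose, the force and the opening at its end, in the units of the state.
- readout.observe(): the state, without advancing time (a new reading comes with each control period).
- viewer.camera(name): name is "scene" or "side" or "wrist"; returns (picture, depth): 480x640x3 uint8, red, green, blue; 480x640 float32, m along the optical axis (not along the pixel's ray), 0 where there is no reading.
- viewer.get_calibration(name): a dict with "mtx" (3x3 intrinsics, pixels), "R" (3x3) and "t" (3): a world point X has camera coordinates R X + t. Camera axes: x right, y down, z forward; pixel columns grow to the right and rows downward; lengths in m; the calibration is good to about 2 mm. A picture is of the moment at which its call begins: read the wrist's pose just before it. get_calibration takes no time and is no camera call; for the wrist camera it gives the pose at the moment of the call.
- ctrl.sign_off(): hands the job in, once; it reports no verdict.
Trained networks look in the newest picture that a camera, given by its name, has taken for a name from the list of things; names that differ only in an ending like _2 or _b are one class to them, and where a whole thing is asked for, a point or a joint stands for the part that bears it (a point fixed in the world has none). Each returns a list of dicts, best first, with "p" (0 to 1); they miss things now and then, are a little off and sometimes report something else, mostly with a low value. They report only what shows in the picture. A call takes as long as a camera call. They do not tell look-alikes from the thing itself.
- models.recognise(label, camera): "centre" ([x, y, z] in m, in world coordinates, good to about 4 mm: the middle of the surface that is visible of it).
The state is a dict: "time": time; "qpos": joint angles; "qd": joint speeds; "tau": joint torques, N m; "tcp_pos": TCP position; "orientation": TCP orientation; "wrist_force": force on the tool from outside, world axes, zero at the start; "moment": the same for the moment, N m; "grip_width": opening from 0.0 (shut) to 1.0 (fully open).
Only numpy, scipy, OpenCV 4.12 (cv2) and the standard library are available. Lean on these libraries where they do the work, as an engineer would, in place of code of your own. Each camera call takes 0.05 s, during which the arm holds its last target.

## Working session

There is one attempt and no reset: what is moved stays moved. The work goes in short steps, Python scripts to look and compute and a tool call to move; the robot and the scene stay as the last step left them, time stands still between calls to the robot, and variables do not carry over. Pictures are saved under pics/ and viewed, and the job is handed in when it is done.

Besides the shell and the picture viewer there is one more tool, called after ">>>" in YAML: its name, and indented under it one key for each argument. move_arm: Moves the arm, as the interface text tells. Its arguments: {"type":"object","properties":{"rows":{"type":"array"},"hand":{"type":"number"},"squeeze":{"type":"number"}},"required":["rows"]}

```bash
ls; mkdir -p pics
cat > h.py <<'E'
import numpy as np, cv2
from plant import readout, viewer, ctrl, models
def snap(n,fn):
    c=viewer.get_calibration(n); p,d=viewer.camera(n)
    cv2.imwrite('pics/'+fn+'.png',p[:,:,::-1]); np.savez('pics/'+fn+'.npz',p=p,d=d,**c); return p,d,c
def w(d,c,u,v):
    z=d[v,u]; x=np.linalg.inv(np.array(c['mtx']))@np.array([u,v,1.])*z
    return np.array(c['R']).T@(x-np.array(c['t']))
def cloud(d,c):
    v,u=np.indices(d.shape); K=np.array(c['mtx'])
    P=np.stack([(u-K[0,2])/K[0,0]*d,(v-K[1,2])/K[1,1]*d,d],-1)
    return (P-np.array(c['t']))@np.array(c['R'])
E
python3 - <<'E'
from h import *
print(readout.observe())
for n in('scene','side'): snap(n,n+'1')
for n in('scene','side'):
  for l in ('cleaner','button_top','lid_right_top','lid_left_top','mirror','spare_case_1','applicator'):
    print(n,l,[(np.round(r['centre'],3).tolist(),round(r['p'],2)) for r in models.recognise(l,n)])
print(readout.observe()['time'])
E
```

```text
pics
{'time': 0.0, 'qpos': array([ 1.05479802,  0.52200789, -0.03632181,  1.59996488,  0.02118167,
        1.02113696, -0.11277644]), 'qd': array([ 7.67403339e-04, -5.01282013e-05,  8.17734765e-05, -1.34206960e-03,
        3.72295134e-04, -5.85962790e-04,  1.32127620e-03]), 'tau': array([-3.17753802e-03, -9.27116489e+01,  1.97839223e+00, -3.69938314e+01,
        1.77685503e-02,  8.15918291e-03,  3.62638048e-05]), 'tcp_pos': array([ 0.26931314, -0.56363468,  0.23074506]), 'orientation': array([-3.14046195e+00,  6.85965608e-05,  4.45796717e-01]), 'wrist_force': array([-1.10249631, -0.05543351, -0.15014781]), 'moment': array([-0.02706032,  0.04603948,  0.05142773]), 'grip_width': 1.000417112173304}
scene cleaner [([0.212, -0.329, 0.03], 0.89), ([0.546, -0.137, 0.032], 0.67)]
scene button_top [([0.178, -0.348, 0.038], 0.47), ([0.494, -0.148, 0.035], 0.44), ([0.722, 0.014, 0.039], 0.43)]
scene lid_right_top [([0.56, -0.145, 0.057], 0.82), ([0.694, 0.077, 0.049], 0.6), ([0.232, -0.329, 0.047], 0.56), ([0.671, 0.299, 0.017], 0.27)]
scene lid_left_top [([0.532, -0.094, 0.057], 0.96), ([0.656, 0.027, 0.043], 0.81), ([0.192, -0.288, 0.043], 0.54)]
scene mirror [([0.508, 0.286, 0.043], 0.77)]
scene spare_case_1 [([0.585, -0.23, 0.015], 0.78), ([0.67, 0.294, 0.018], 0.63)]
scene applicator []
side cleaner [([0.513, -0.115, 0.032], 0.8), ([0.68, 0.058, 0.031], 0.63), ([0.527, -0.091, 0.056], 0.5)]
side button_top [([0.718, 0.026, 0.032], 0.51), ([0.492, -0.149, 0.04], 0.38)]
side lid_right_top [([0.234, -0.323, 0.046], 0.59), ([0.555, -0.142, 0.052], 0.47)]
side lid_left_top [([0.653, 0.034, 0.041], 0.86), ([0.527, -0.088, 0.056], 0.74), ([0.188, -0.282, 0.042], 0.48)]
side mirror [([0.49, 0.297, 0.001], 0.61)]
side spare_case_1 [([0.575, -0.227, 0.017], 0.75), ([0.66, 0.306, 0.014], 0.63)]
side applicator [([0.56, -0.144, 0.053], 0.57), ([0.452, -0.039, 0.008], 0.52)]
0.8
```

View pics/scene1.png

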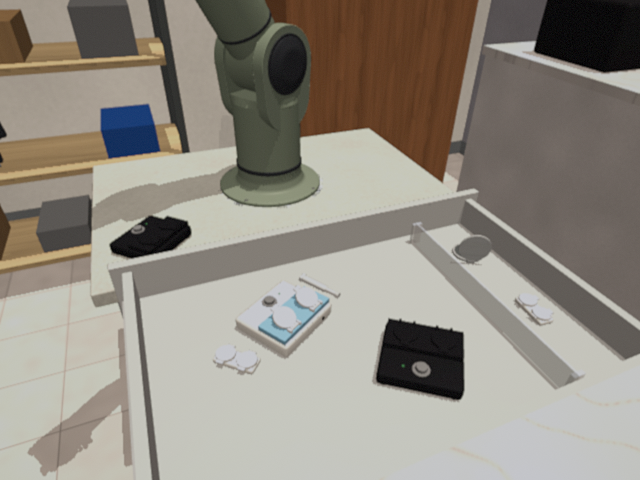

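View pics/side1.png

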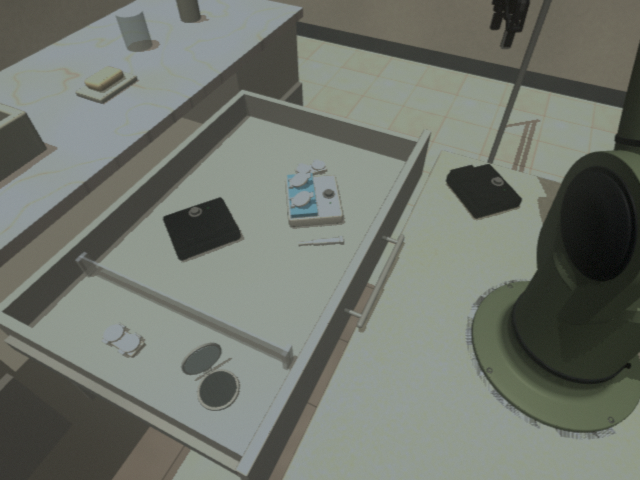

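White cleaner at scene (283,315) / side (315,195). The black ones at scene (422,357) and (150,236) are not meant: the task wants white with a blue tray. Next I confirm it in a crop and measure its pose.

Run:
```python
from h import *
out=[]
for n in('scene','side'):
    f=np.load(f'pics/{n}1.npz'); p,d=f['p'],f['d']; c={k:f[k] for k in('mtx','R','t')}
    P=cloud(d,c); 
    m=(d>0)&(P[...,0]>.42)&(P[...,0]<.66)&(P[...,1]>-.25)&(P[...,1]<-.0)
    # floor
    print(n,'floor z',np.median(P[m][:,2]))
    hsv=cv2.cvtColor(p,cv2.COLOR_RGB2HSV)
    blue=m&(hsv[...,0]>90)&(hsv[...,0]<115)&(hsv[...,1]>70)
    B=P[blue]; print('blue z',np.percentile(B[:,2],[5,50,95]).round(4),len(B))
    q=P[m&(P[...,2]>.02)&(P[...,2]<.044)]
    d2=np.hypot(*(q[:,:2]-[.53,-.12]).T); q=q[d2<.095]
    for nm,s in(('blue',B[(B[:,2]>.03)]),('all',q)):
        (cx,cy),(a,b),an=cv2.minAreaRect((s[:,:2]*1000).astype(np.float32)); print(nm,np.round([cx,cy,a,b,an],1))
    # wall height
    mw=(d>0)&(P[...,0]>.3)&(P[...,0]<.45)&(P[...,1]>-.25)&(P[...,1]<0.1)&(P[...,2]>.03)
    print('wall',np.percentile(P[mw],[2,50,98],axis=0).round(3).tolist())
    u,v=(283,315) if n=='scene' else (315,195)
    cr=p[v-60:v+60,u-80:u+80]; out.append(cv2.resize(cr,(640,480),interpolation=3)[:,:, ::-1])
    cv2.imwrite(f'pics/crop_{n}.png',out[-1])
```

```text
scene floor z 0.002367684013364393
blue z [0.0351 0.04   0.0426] 303
blue [572.8 -83.6 201.2 103.   67. ]
all [ 523.5 -131.9  116.   129.2   32.3]
wall [[0.348, -0.244, 0.031], [0.363, -0.093, 0.062], [0.366, 0.092, 0.083]]
side floor z 0.0019048570240930065
blue z [0.0351 0.0409 0.043 ] 474
blue [ 540.8 -118.2   53.3  124.5   32. ]
all [ 521.8 -131.1  114.6  133.2   32.3]
wall [[0.346, -0.239, 0.032], [0.35, -0.044, 0.08], [0.364, 0.095, 0.083]]
```

View pics/crop_scene.png

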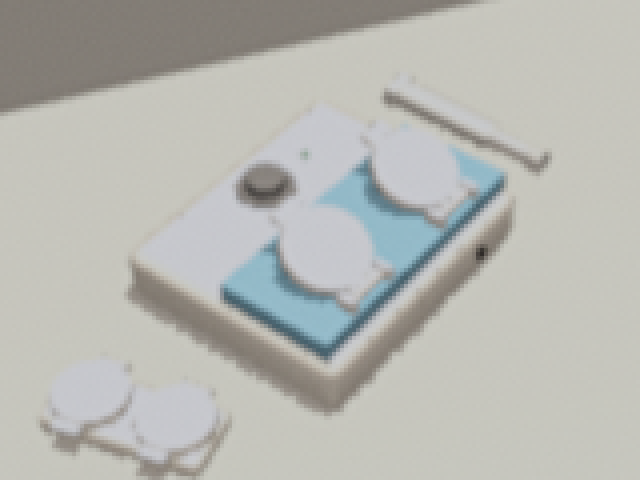

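View pics/crop_side.png

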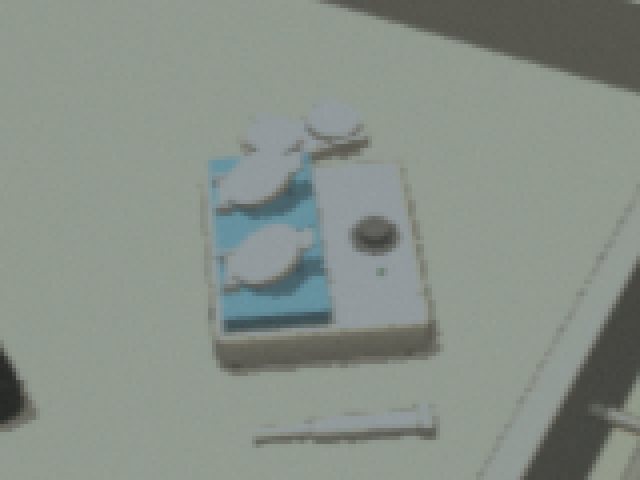

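Confirmed in the crops: it is white with a sky-blue tray and two raised lids, and the button faces the robot. Its pose is centre (0.5225, -0.1315), yaw 32.3°. The outline measures 116×129 mm, and the predicted button and lid positions agree with the networks. Next I shut the fingers and approach.

>>> move_arm:
  rows:
    - [[0,0,0,0,0,-6.75],[0.036,-0.0155,0,0,0,0],[0.036,-0.0155,0,0,0,0],[0.036,-0.0155,0,0,0,0],[0.036,-0.0155,0,0,0,0],[0.036,-0.0155,0,0,0,0],[0.036,-0.0155,0,0,0,0],[0.036,-0.0155,0,0,0,0],[0.036,-0.0155,0,0,0,0],[0.036,-0.0155,0,0,0,0]]
  hand: 0
  squeeze: 20

```text
time: 1.63
tcp_pos: [0.4682, -0.268, 0.2303]
orientation: [3.138, 0.003, 0.558]
wrist_force: [0.8, -0.9, 0.0]
grip_width: 0.002
```

```bash
cat > g.py <<'E'
from h import *
import sys
from scipy.spatial.transform import Rotation as Ro
C=np.array([.5225,-.1315,0]);YAW=np.deg2rad(32.3)
def own(x,y,z): 
    c,s=np.cos(YAW),np.sin(YAW); return C+[c*x-s*y,s*x+c*y,z]
def inv(p):
    c,s=np.cos(YAW),np.sin(YAW); q=p-C; return np.array([c*q[0]+s*q[1],-s*q[0]+c*q[1],q[2]])
def to(x,y,z):
    s=readout.observe(); R=Ro.from_euler('xyz',s['orientation']).as_matrix()
    Rt=Ro.from_euler('xyz',[np.pi,0,YAW]).as_matrix()
    print('t',round(s['time'],2),'own',(inv(s['tcp_pos'])*1000).round(1),'F',s['wrist_force'].round(2),'grip',round(s['grip_width'],2),
     'shift mm',(R.T@(own(x/1e3,y/1e3,z/1e3)-s['tcp_pos'])*1000).round(1),'rot',np.rad2deg(Ro.from_matrix(R.T@Rt).as_rotvec()).round(2))
if __name__=='__main__': to(*map(float,sys.argv[1:4]))
E
python3 g.py 22 -31 100
```

```text
t 1.63 own [-118.8  -86.3  230.3] F [ 0.82 -0.9   0.03] grip 0.0 shift mm [141.  -56.6 129.6] rot [ 0.18  0.2  -0.34]
```

>>> move_arm:
  rows:
    - [[0.036,-0.014,0,0,0,-0.3],[0.036,-0.014,0,0,0,0],[0.036,-0.014,0,0,0,0],[0.033,-0.014,0.01,0,0,0],[0,0,0.03,0,0,0],[0,0,0.03,0,0,0],[0,0,0.03,0,0,0],[0,0,0.02,0,0,0],[0,0,0,0,0,0],[0,0,0,0,0,0]]

```text
time: 2.47
tcp_pos: [0.5686, -0.1266, 0.1077]
orientation: [3.136, -0.005, 0.577]
wrist_force: [1.3, 0.1, 0.9]
grip_width: -0.001
```

```bash
python3 g.py 22 -31 70
python3 - <<'E'
from h import *
snap('scene','scene2')
p=cv2.imread('pics/scene2.png'); cv2.imwrite('pics/scene2c.png',cv2.resize(p[180:380,160:420],(780,600),interpolation=3))
snap('wrist','wrist2')
E
```

```text
t 2.47 own [ 41.6 -20.5 107.7] F [1.27 0.13 0.91] grip -0.0 shift mm [-20.   10.   37.7] rot [ 0.31 -0.32  0.77]
```

View pics/scene2c.png

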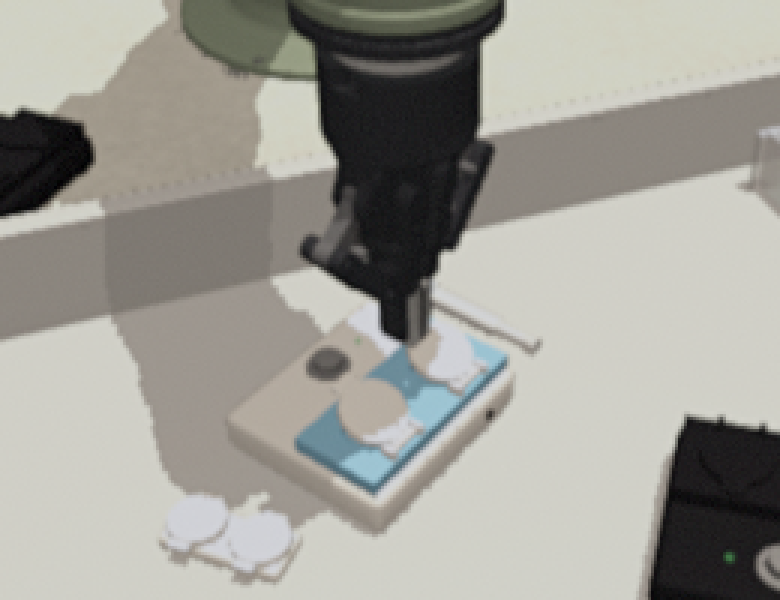

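View pics/wrist2.png

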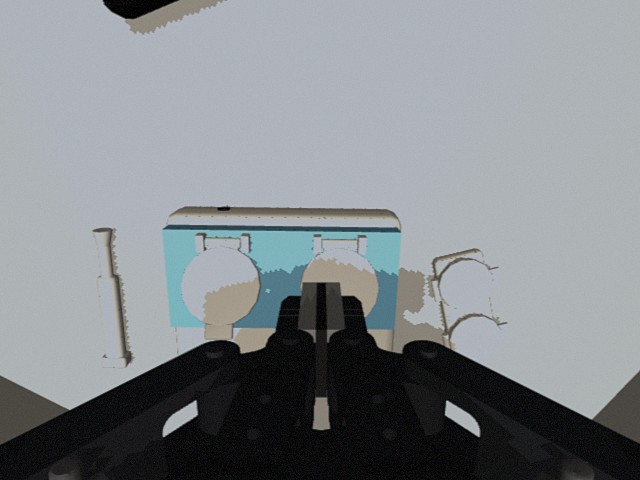

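Wrist view: the cleaner is aligned with the tool. The left lid is at (220,285), the right lid at (340,283), and the case (465,290) and applicator (110,290) are clear. I cross-check the pose with the wrist depth.

```bash
python3 - <<'E'
from g import *
f=np.load('pics/wrist2.npz'); p,d=f['p'],f['d']; c={k:f[k] for k in('mtx','R','t')}
P=cloud(d,c); hsv=cv2.cvtColor(p,cv2.COLOR_RGB2HSV)
m=(d>0)&(hsv[...,0]>90)&(hsv[...,0]<110)&(hsv[...,1]>80)&(abs(P[...,2]-.04)<.004)
B=P[m]; print(len(B),np.median(B[:,2]))
(cx,cy),(a,b),an=cv2.minAreaRect((B[:,:2]*1000).astype(np.float32)); print(np.round([cx,cy,a,b,an],1))
print('expected tray centre',(own(.024,0,.04)*1000).round(1), 'rear edge x, y range own',np.percentile([inv(x) for x in B],[0.5,99.5],axis=0).round(4))
for l in('lid_right_top','lid_left_top'):
  print(l,[((inv(np.array(r['centre']))*1000).round(1).tolist(),round(r['p'],2)) for r in models.recognise(l,'wrist')])
# lid angles: plane points
q=np.array([inv(x) for x in P[(d>0)&(P[...,2]>.046)&(P[...,2]<.08)]])
for s in(-1,1):
  k=q[(abs(q[:,1]-.03*s)<.012)&(q[:,0]>.005)&(q[:,0]<.042)]
  if len(k)>20: print(s,len(k),np.polyfit(k[:,0],k[:,2],1))
E
python3 g.py 22 -31 80
```

```text
9836 0.0404999860178199
[ 542.6 -118.9   56.9  124.    32.1]
expected tray centre [ 542.8 -118.7   40. ] rear edge x, y range own [[-0.0039 -0.0614  0.0363]
 [ 0.0518  0.0612  0.0421]]
lid_right_top [([35.4, -28.3, 48.6], 0.9)]
lid_left_top [([28.1, 29.3, 50.4], 0.85)]
-1 1687 [-0.43906809  0.06571991]
1 3624 [-0.44051243  0.06602115]
t 2.67 own [ 42.1 -21.3 109.4] F [ 0.29  0.57 -0.31] grip 0.0 shift mm [-20.5   9.2  29.3] rot [ 0.44 -0.44  0.74]
```

The pose agrees to within 1 mm, and both lids are at about 0.41 rad.

>>> move_arm:
  rows:
    - [[-0.01,0.005,0,0.4,-0.4,0.7],[-0.01,0.004,0.01,0,0,0],[0,0,0.01,0,0,0],[0,0,0.01,0,0,0],[0,0,0,0,0,0],[0,0,0,0,0,0],[0,0,0,0,0,0],[0,0,0,0,0,0],[0,0,0,0,0,0],[0,0,0,0,0,0]]

```text
time: 3.5
tcp_pos: [0.5574, -0.1487, 0.0791]
orientation: [3.139, -0.003, 0.561]
wrist_force: [0.6, -0.2, -0.5]
grip_width: 0.001
```

```bash
python3 g.py 22 -31 55
```

```text
t 3.5 own [ 20.3 -33.2  79.1] F [ 0.55 -0.22 -0.54] grip 0.0 shift mm [ 1.6 -2.2 24.1] rot [ 0.17 -0.16 -0.13]
```

>>> move_arm:
  rows:
    - [[0.001,-0.001,0.004,0,0,0],[0,0,0.004,0,0,0],[0,0,0.004,0,0,0],[0,0,0.004,0,0,0],[0,0,0.004,0,0,0],[0,0,0.004,0,0,0],[0,0,0.003,0,0,0],[0,0,0,0,0,0],[0,0,0,0,0,0],[0,0,0,0,0,0]]

```text
time: 4.33
tcp_pos: [0.5582, -0.1469, 0.0491]
orientation: [3.138, -0.003, 0.562]
wrist_force: [1.2, 0.4, 0.4]
grip_width: -0.004
```

```bash
python3 g.py 22 -31 44
```

```text
t 4.33 own [ 22.  -32.1  49.1] F [1.24 0.36 0.38] grip -0.0 shift mm [-0.  -1.1  5.1] rot [ 0.19 -0.19 -0.09]
```

>>> move_arm:
  rows:
    - [[0,0,0.002,0,0,0],[0,0,0.001,0,0,0],[0,0,0.001,0,0,0],[0,0,0.001,0,0,0],[0,0,0.0005,0,0,0],[0,0,0,0,0,0],[0,0,0,0,0,0],[0,0,0,0,0,0],[0,0,0,0,0,0],[0,0,0,0,0,0]]

```text
time: 5.17
tcp_pos: [0.5584, -0.1471, 0.0441]
orientation: [3.138, -0.004, 0.562]
wrist_force: [-1.6, 0.1, 2.4]
grip_width: -0.004
```

```bash
python3 g.py 22 -31 44
```

```text
t 5.17 own [ 22.  -32.3  44.1] F [-1.63  0.1   2.44] grip -0.0 shift mm [-0.  -1.3  0.1] rot [ 0.23 -0.21 -0.11]
```

>>> move_arm:
  rows:
    - [[0,0,0.0005,0,0,0],[0,0,0.0005,0,0,0],[0,0,0.0005,0,0,0],[0,0,0,0,0,0],[0,0,0,0,0,0],[0,0,0,0,0,0],[0,0,0,0,0,0],[0,0,0,0,0,0],[0,0,0,0,0,0],[0,0,0,0,0,0]]

```text
time: 6.0
tcp_pos: [0.5584, -0.1471, 0.0431]
orientation: [3.137, -0.004, 0.562]
wrist_force: [-2.5, 1.2, 5.9]
grip_width: -0.001
```

```bash
python3 g.py 22 -31 44
```

```text
t 6.0 own [ 22.  -32.3  43.1] F [-2.5   1.19  5.94] grip -0.0 shift mm [-0.  -1.3 -0.9] rot [ 0.24 -0.21 -0.11]
```

>>> move_arm:
  rows:
    - [[0,0,-0.003,0,0,0],[0,0,-0.008,0,0,0],[0,0,-0.012,0,0,0],[0,0,-0.012,0,0,0],[0,0,-0.01,0,0,0],[0,0,0,0,0,0],[-0.01,0,0,0,0,0],[-0.01,0,0,0,0,0],[0,0,0,0,0,0],[0,0,0,0,0,0]]

```text
time: 6.83
tcp_pos: [0.5396, -0.1591, 0.0937]
orientation: [3.136, -0.005, 0.562]
wrist_force: [-0.6, -0.1, -0.2]
grip_width: -0.003
```

```bash
cat > lids.py <<'E'
from g import *
fn=sys.argv[1]
to(22,31,80)
p,d,c=snap('wrist',fn)
P=cloud(d,c)
hsv=cv2.cvtColor(p,cv2.COLOR_RGB2HSV)
m=(d>0)&(hsv[...,0]>90)&(hsv[...,0]<110)&(hsv[...,1]>80)&(abs(P[...,2]-.04)<.004)
B=P[m];(cx,cy),(a,b),an=cv2.minAreaRect((B[:,:2]*1000).astype(np.float32)); print(np.round([cx,cy,a,b,an],1),'exp 542.6 -118.9')
q=np.array([inv(x) for x in P[(d>0)&(P[...,2]>.042)&(P[...,2]<.068)]])
for s in(-1,1):
  k=q[(abs(q[:,1]-.03*s)<.014)&(q[:,0]>.008)&(q[:,0]<.042)]
  print(s,len(k), len(k)>20 and np.polyfit(k[:,0],k[:,2],1).round(3))
E
python3 lids.py wrist3
```

```text
t 6.83 own [ -0.3 -32.5  93.7] F [-0.59 -0.13 -0.17] grip -0.0 shift mm [ 22.1 -63.6  13.5] rot [ 0.33 -0.29 -0.12]
[ 542.2 -118.8   56.6  123.9   32.2] exp 542.6 -118.9
-1 4218 [-0.001  0.046]
1 4945 [-0.444  0.066]
```

View pics/wrist3.png

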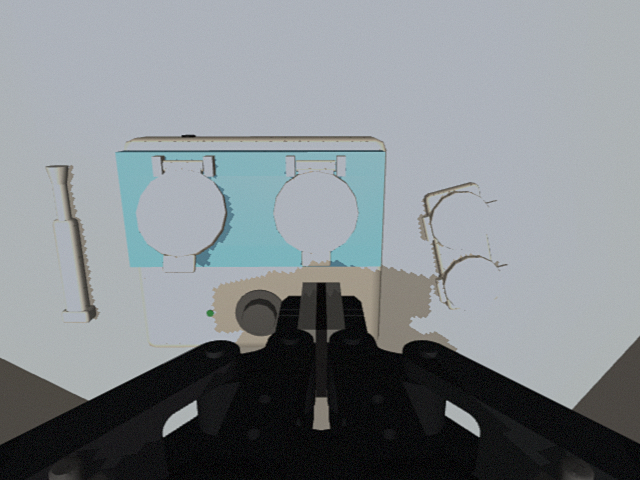

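The right lid is flat (slope 0.001 rad, lid at (316,213)). The left one at (182,212) is still open, and the cleaner hasn't moved. On to the left lid.

>>> move_arm:
  rows:
    - [[0.007,-0.02,0,0.3,-0.3,0],[0.007,-0.02,0,0,0,0],[0.006,-0.018,0,0,0,0],[0,0,0.005,0,0,0],[0,0,0.005,0,0,0],[0,0,0,0,0,0],[0,0,0,0,0,0],[0,0,0,0,0,0],[0,0,0,0,0,0],[0,0,0,0,0,0]]

```text
time: 7.72
tcp_pos: [0.5246, -0.1, 0.0804]
orientation: [-3.14, 0.003, 0.557]
wrist_force: [0.4, -0.5, 0.8]
grip_width: 0.004
```

```bash
python3 g.py 22 31 49
```

```text
t 7.72 own [18.6 25.5 80.4] F [ 0.44 -0.53  0.78] grip 0.0 shift mm [ 3.4 -5.5 31.4] rot [-0.08  0.19 -0.36]
```

>>> move_arm:
  rows:
    - [[0.003,-0.005,0,0,0,0],[0,0,0.004,0,0,0],[0,0,0.004,0,0,0],[0,0,0.004,0,0,0],[0,0,0.004,0,0,0],[0,0,0.004,0,0,0],[0,0,0.004,0,0,0],[0,0,0.004,0,0,0],[0,0,0,0,0,0],[0,0,0,0,0,0]]

```text
time: 8.55
tcp_pos: [0.5244, -0.0944, 0.049]
orientation: [-3.14, 0.004, 0.556]
wrist_force: [0.1, 0.5, 0.9]
grip_width: 0.002
```

```bash
python3 g.py 22 31 44
```

```text
t 8.55 own [21.5 30.3 49. ] F [0.11 0.55 0.87] grip 0.0 shift mm [ 0.6 -0.6  5. ] rot [-0.07  0.2  -0.43]
```

Same state as on the right lid, where the next 6 mm down gave 5.9 N.

>>> move_arm:
  rows:
    - [[0,0,0.002,0,0,0],[0,0,0.001,0,0,0],[0,0,0.001,0,0,0],[0,0,0.001,0,0,0],[0,0,0.0005,0,0,0],[0,0,0.0005,0,0,0],[0,0,0.0005,0,0,0],[0,0,0,0,0,0],[0,0,0,0,0,0],[0,0,0,0,0,0]]

```text
time: 9.38
tcp_pos: [0.5245, -0.0945, 0.0431]
orientation: [-3.141, 0.003, 0.556]
wrist_force: [-2.4, 0.5, 5.2]
grip_width: 0.004
```

```bash
python3 g.py 22 31 44
```

```text
t 9.38 own [21.5 30.2 43.1] F [-2.38  0.48  5.22] grip 0.0 shift mm [ 0.5 -0.8 -0.9] rot [-0.04  0.18 -0.45]
```

>>> move_arm:
  rows:
    - [[0,0,-0.003,0,0,0],[0,0,-0.008,0,0,0],[0,0,-0.012,0,0,0],[0,0,-0.01,0,0,0],[-0.01,0.005,0,0,0,0],[-0.018,0.01,0,0,0,0],[-0.018,0.01,0,0,0,0],[-0.006,0.003,0,0,0,0],[0,0,0,0,0,0],[0,0,0,0,0,0]]

```text
time: 10.22
tcp_pos: [0.4937, -0.1491, 0.0806]
orientation: [3.14, 0.001, 0.557]
wrist_force: [0.5, -0.1, 0.3]
grip_width: -0.0
```

```bash
python3 lids.py wrist4; python3 g.py -34 0 42
```

```text
t 10.22 own [-33.7   0.5  80.6] F [ 0.5  -0.11  0.3 ] grip -0.0 shift mm [ 55.5 -30.9   0.5] rot [ 0.07  0.06 -0.41]
[ 542.3 -119.4   55.2  123.7   32.2] exp 542.6 -118.9
-1 5561 [-0.002  0.046]
1 5561 [-0.001  0.046]
t 10.27 own [-33.5   0.6  80.5] F [-0.2  -0.49  0.01] grip 0.0 shift mm [-0.5  0.6 38.5] rot [ 0.07  0.06 -0.39]
```

View pics/wrist4.png

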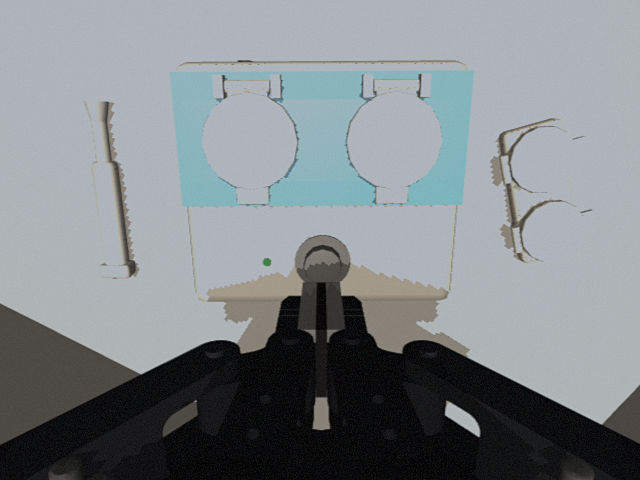

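Both lids at (250,140) and (394,140) are flat. The button at (322,260) is lined up with the fingertip. Now I go down onto it.

>>> move_arm:
  rows:
    - [[0,0,0.008,0,0,0],[0,0,0.01,0,0,0],[0,0,0.008,0,0,0],[0,0,0.006,0,0,0],[0,0,0.004,0,0,0],[0,0,0.002,0,0,0],[0,0,0,0,0,0],[0,0,0,0,0,0],[0,0,0,0,0,0],[0,0,0,0,0,0]]

```text
time: 11.1
tcp_pos: [0.495, -0.1453, 0.0371]
orientation: [-3.141, 0.001, 0.562]
wrist_force: [-0.5, -0.0, 1.3]
grip_width: 0.002
```

```bash
python3 g.py -34 0 34
```

```text
t 11.1 own [-30.6   3.   37.1] F [-0.46 -0.01  1.32] grip 0.0 shift mm [-3.4  3.   3.1] rot [-0.03  0.07 -0.12]
```

>>> move_arm:
  rows:
    - [[0,0,0.001,0,0,0],[0,0,0.001,0,0,0],[0,0,0.001,0,0,0],[0,0,0.0005,0,0,0],[0,0,0.0005,0,0,0],[0,0,0,0,0,0],[0,0,0,0,0,0],[0,0,0,0,0,0],[0,0,0,0,0,0],[0,0,0,0,0,0]]

```text
time: 11.93
tcp_pos: [0.4951, -0.1453, 0.0339]
orientation: [3.141, 0.001, 0.561]
wrist_force: [-2.2, 0.3, 4.3]
grip_width: -0.004
```

```bash
python3 g.py -34 0 34
```

```text
t 11.93 own [-30.5   3.   33.9] F [-2.17  0.29  4.32] grip -0.0 shift mm [-3.4  3.  -0.1] rot [ 0.01  0.03 -0.14]
```

>>> move_arm:
  rows:
    - [[0,0,0.0005,0,0,0],[0,0,0.0005,0,0,0],[0,0,0.0005,0,0,0],[0,0,0,0,0,0],[0,0,0,0,0,0],[0,0,0,0,0,0],[0,0,0,0,0,0],[0,0,0,0,0,0],[0,0,0,0,0,0],[0,0,0,0,0,0]]

```text
time: 12.77
tcp_pos: [0.4951, -0.1453, 0.0328]
orientation: [3.141, 0.001, 0.561]
wrist_force: [-2.6, 0.1, 6.0]
grip_width: 0.006
```

```bash
python3 g.py -34 0 34
```

```text
t 12.77 own [-30.6   3.   32.8] F [-2.65  0.13  6.  ] grip 0.01 shift mm [-3.4  3.  -1.2] rot [ 0.01  0.03 -0.13]
```

The button is about 5 mm down at 6 N, so it has switched. Now I let go and rise clear.

>>> move_arm:
  rows:
    - [[0,0,-0.003,0,0,0],[0,0,-0.008,0,0,0],[0,0,-0.015,0,0,0],[0,0,-0.02,0,0,0],[0,0,-0.025,0,0,0],[0,0,-0.025,0,0,0],[0,0,-0.01,0,0,0],[0,0,0,0,0,0],[0,0,0,0,0,0],[0,0,0,0,0,0]]

```text
time: 13.6
tcp_pos: [0.4952, -0.145, 0.1461]
orientation: [3.141, -0.001, 0.562]
wrist_force: [0.5, 0.7, 0.4]
grip_width: 0.001
```

```bash
python3 lids.py wrist5
python3 - <<'E'
from h import *
snap('side','side5')
for l in('spare_case_1','mirror','applicator','button_top'): print(l,[(np.round(r['centre'],3).tolist(),round(r['p'],2)) for r in models.recognise(l,'side')])
E
```

```text
t 13.6 own [-30.3   3.2 146.1] F [0.46 0.7  0.4 ] grip 0.0 shift mm [ 52.3 -28.   66.1] rot [ 0.04 -0.04 -0.1 ]
[ 544.9 -128.3   52.8  106.6   30. ] exp 542.6 -118.9
-1 2990 [0.    0.045]
1 3007 [0.001 0.045]
spare_case_1 [([0.662, 0.302, 0.014], 0.96), ([0.574, -0.226, 0.014], 0.66)]
mirror [([0.49, 0.298, 0.002], 0.62)]
applicator [([0.455, -0.037, 0.009], 0.82)]
button_top [([0.717, 0.023, 0.031], 0.57), ([0.491, -0.15, 0.041], 0.47), ([0.175, -0.345, 0.042], 0.43), ([0.574, -0.227, 0.014], 0.41)]
```

View pics/wrist5.png

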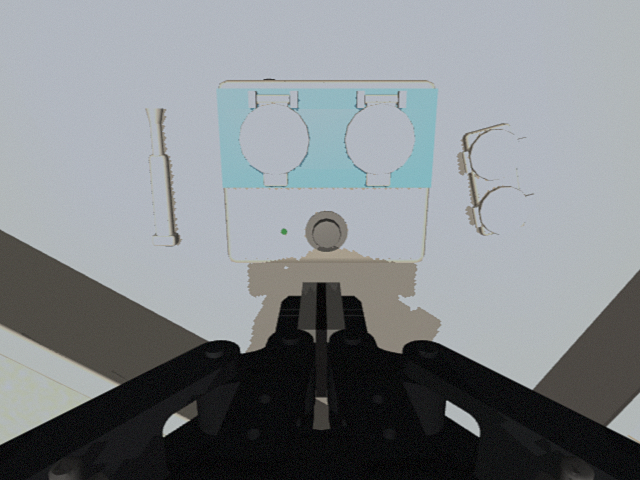

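The lids at (275,138) and (379,138) are flat, and nothing nearby has moved. This time the blue rectangle came out truncated (107 mm instead of 124 mm), so I recheck the cleaner's place and the button height from the same picture.

Run:
```python
from g import *
f=np.load('pics/wrist5.npz'); p,d=f['p'],f['d']; c={k:f[k] for k in('mtx','R','t')}
P=cloud(d,c); q=P[(d>0)&(P[...,2]>.02)&(P[...,2]<.05)]; q=q[np.hypot(*(q[:,:2]-C[:2]).T)<.095]
(cx,cy),(a,b),an=cv2.minAreaRect((q[:,:2]*1000).astype(np.float32)); print(np.round([cx,cy,a,b,an],1))
print('button z',np.median(P[229:240,320:333,2]), inv(np.median(P[229:240,320:333].reshape(-1,3),axis=0)))
ctrl.sign_off()
```

```text
[ 522.8 -131.   114.3  130.2   32.2]
button z 0.03848318321527976 [-0.03412322  0.00020304  0.03848318]
the job is handed in; nothing more can be done
```

I pressed the right lid shut, then the left lid, then tapped the start button and backed the arm off 11 cm above it. The job is handed in; sign-off gives no verdict.

- **Press forces:** the highest force read at the end of a move was about 5.9 N on the right lid, 5.2 N on the left, and 6.0 N on the button. Force was only read at the end of each move.
- **Button:** it went about 5 mm down, judged from the fingertip height (32.8 mm against 38 mm when up) and the force. It is back up, with its top measured at 38.5 mm.
- **Lids:** both measured flat, within about 0.001 rad.
- **Cleaner:** its outline is within 1 mm of where it started, at the same yaw.
- **Other things:** both spare cases, the mirror and the applicator were found within about 5 mm of their first positions. That is about as good as the detection gets.
- **Time:** about 14 s of the 42 s allowed.

**Checks that disagreed:** in the last picture the blue-tray outline came out cut short (107 mm instead of 124 mm). That looks like a colour threshold problem. I re-measured from the cleaner's full outline, and it agreed with the start. The fingertip also drifted about 4–5 mm off the button's centre on the way down, but it stayed on the 18 mm cap.

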